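Load the matching die and close the embossing press

TASK

Find the loose upper die that matches the blue plate fixed on the bed of the hand press (same blue, same oblong outline), set it down on that plate squarely, edges flush all round, and let go of it. Then take the red bar of the press cover and lower the cover gently all the way onto its stops, holding it until it rests: it drops if let go half way and must not slam. Leave everything else on the bench where it lies.

Things in the scene. Friction and masses are not known exactly. Their poses are not given: they have to be found in the camera images.
- press: Hand embossing press, fixed: grey base 250 (x) by 260 (y) by 20 mm. Origin: centre of the base's underside. Hinge along its +y side, which points roughly to the robot's left (within 0.25 rad). Two black stop posts (diameter 16, tops at z = 88 mm) at x = +-100, y = -85; hinge posts at x = +-100, y = 108, tops at 105 mm.
- bed (a point): Centre of the top of the blue plate on the press bed, 32 mm above the bench, axes as the press; plate 60 (x) by 100 (y) by 12 mm. The matching die's underside centre belongs here, its y along this y (either way round). The open cover leans over the bed, in the way of a vertical tool: lean it 25 to 45 degrees, fingers pointing to the hinge (+y).
- cover_hinge (a point): Mid-point of the hinge axis, in the cover's frame: 100 mm along +y from the bed centre and 92 mm above the bench; the axis runs along the press's x.
- cover_bar (a point): Middle of the cover's red round bar: 14 mm diameter, 120 mm long along the press's x, 248 mm from the hinge axis, 48 mm from the cover's edge. Axes as the cover: -y from hinge to bar, z out of its top face. Cover: aluminium frame with clear window, 230 by 200 by 8 mm, about 0.6 kg.
- cover (a joint): Opening angle of the cover, rad: 0 = level on its stops (bar 92 mm above the bench), 1.0 = as far as it opens; starts at 0.9 to 1.0. Stiff hinge: stays put above about 0.8, below that it falls by its own weight unless held. Closed, its underside is 6 mm above the rib of a seated die.
- die_blue: Upper die, blue plate 60 mm (x) by 100 mm (y) by 16 mm. About 0.35 kg, lying on the mat. Origin: centre of its underside, z up. On top a bare-metal grip rib 18 mm wide (x), 50 mm long (y), 34 mm tall (from z = 16 to 50 mm), centred.
- die_brown: Upper die that does not belong here: red-brown plate 70 mm (x) by 75 mm (y) by 16 mm, same rib. Rests on the mat; origin at the centre of its underside.
- die_white: Upper die that does not belong here: white round plate 80 mm in diameter, 16 mm thick, same rib. Rests on the mat; origin at the centre of its underside.
- ruler: Steel ruler 250 mm (along y) by 30 mm by 4 mm, lying flat on the mat; origin centre of underside.
- mallet: Hammer with a wooden handle, lying on the bench, 260 mm long along x, head at +x; origin below its middle.
- creaser: Creasing tool with a red handle, lying on the bench, 200 mm long along x; origin below its middle.
- dye_green: Green dye bottle, 50 mm diameter, 120 mm tall; origin centre of underside.

How it is judged:
On the way, in this order (a step that is already met when the one before it is completed fails the run):
1. the blue die lies squarely on the blue plate of the press, let go, with the cover still open (x of die_blue in the frame of bed between -0.006 and 0.006 m and y of die_blue in the frame of bed between -0.006 and 0.006 m and z of die_blue in the frame of bed between -0.004 and 0.004 m and angle between the y axis of die_blue and the y axis of bed, either way round below 0.1 rad and angle between die_blue's own z axis and vertical below 0.06 rad and contact force between the fingers and die_blue below 0.1 N and value of joint cover above 0.5 rad), for 0.2 s.
2. the cover is down on its stops (value of joint cover below 0.03 rad), for 0.2 s.
At the end, for the whole second after the job is handed in: The blue die rests level on the blue plate of the press, centred within 6 mm each way and squared within 0.1 rad (either way round), and the cover lies at rest on its stops (joint below 0.03 rad), both let go (x of die_blue in the frame of bed between -0.006 and 0.006 m and y of die_blue in the frame of bed between -0.006 and 0.006 m and z of die_blue in the frame of bed between -0.004 and 0.004 m and angle between the y axis of die_blue and the y axis of bed, either way round below 0.1 rad and angle between die_blue's own z axis and vertical below 0.06 rad and value of joint cover below 0.03 rad and velocity of joint cover between -0.05 and 0.05 rad/s and linear speed of die_blue below 0.02 m/s); the robot touches nothing.
It fails at once if the cover slams: it nears its stops (below 0.3 rad) closing faster than 1.0 rad/s (value of joint cover below 0.3 rad and velocity of joint cover below -1 rad/s).
It fails at once if the blue die is dropped: moving faster than 0.5 m/s with no finger on it (linear speed of die_blue above 0.5 m/s and contact force between the fingers and die_blue below 0.1 N).
It fails at once if another thing on the bench is disturbed: the other dies moved over 20 mm, the ruler, mallet, creaser or green dye bottle over 30 mm (distance of any of die_brown, die_white from where it was at the start of the episode above 0.02 m or distance of any of ruler, mallet, creaser, dye_green from where it was at the start of the episode above 0.03 m).
It also fails if it takes over 54 s, if anything falls off the work surface, if the arm or the gripper's body presses on something with over 40 N, if the wrist force passes 120 N, or if a joint passes its speed limit or range.

ROBOT

A 6-joint arm with a two-finger parallel gripper is mounted at the origin on the work surface. World frame = base frame: x ahead of the robot, y to its left, z up, the work surface at z = 0. Lengths are in m, angles in rad, forces in N, time in s.
With the tool pointing down it reaches from about 0.35 to 1 m from the base axis. Payload 7.1 kg.
Tool frame: the origin (TCP) lies midway between the tips of the shut fingers; the grasp point (between the pads) lies 19 mm behind it (grip_point_offset is the distance from the TCP to the grasp point, in m); z points along the fingers, y is the direction in which the jaws open and shut (so a half turn about z gives the same grasp; the last joint's range is limited). The gripper opens to 85 mm and grips with 20 to 120 N. Pads are 22 mm wide; open, the fingers measure 114 mm over their backs; the gripper's body (76 mm by 85 mm) begins 54 mm behind the grasp point. The pads swing forward as they close: fully open they stand 13 mm farther back than shut.
Start: joints at [-0.019, 0.423, 1.63, -0, 1.089, -0.019], TCP at [0.625, 0, 0.231] pointing down, gripper open.
Joint ranges: [-3, 3], [-0.9, 2.11], [0.09, 2.58], [-1.31, 4.45], [0.11, 2.69], [-2.54, 2.54]. Speed limits (rad/s): [2.39, 2.39, 3.01, 3.14, 3.14, 3.14].

INTERFACE

Orientations are given as [roll, pitch, yaw] about the fixed x, y, z axes, in that order (R = Rz(yaw) Ry(pitch) Rx(roll)).
In Python, from cell import * gives the robot as it stands.
- The arm moves only by the shell command python3 -m inch 'ROWS' [FORCE]. ROWS is JSON, a list of rows, each an object of numbers: "gripper": the finger opening in m, from 0 to 0.0854; "tx", "ty", "tz": the shift along the tool's x, y, z in m; "rx", "ry", "rz": the turn, a rotation vector about the tool's x, y, z in degrees. A call has 1 to 12 rows; each row is the pose to reach, as a shift and turn from the pose measured when the call began, along the tool's axes at that moment; what a row does not reach only later rows make up. A row lasts 1/12 s, in which the tool goes at most 41.7 mm and 7.16 degrees, less where a joint would pass 70% of its speed; a pose out of reach is approached as far as the arm can. A call with a gripper value outside its range is refused whole. The fingers move at their own pace and stop on an object; FORCE is the grip in N (left out, the last holds). Time passes only in rows, so rows that repeat a pose let the fingers close. It gives the time, the measured TCP pose, the force and the opening at its end, in the units of the state.
- state(): the state, without advancing time (a new reading comes with each control period).
- camera(name): name is "scene" or "side" or "wrist"; returns a dict with "color" (420x560x3 uint8, red, green, blue), "depth" (420x560 float32, m along the optical axis (not along the pixel's ray), 0 where there is no reading), "fx", "fy", "cx", "cy" (pixels), "k1" (the pictures are not rectified: a ray, as slopes to the right and down, at radius r is drawn at 1 + k1 r^2 times it, then the intrinsics apply), "view" (4x4, takes a point from world to camera coordinates). Camera axes: x right, y up, looking along -z (the intrinsics and any distortion apply to the point x, -y, -z); pixel columns grow to the right and rows downward; lengths in m; the calibration is good to about 2 mm. A picture is of the moment at which its call begins.
- job_done(): hands the job in, once; it reports no verdict.
Trained networks look in the newest picture that a camera, given by its name, has taken for a name from the list of things; names that differ only in an ending like _2 or _b are one class to them, and where a whole thing is asked for, a point or a joint stands for the part that bears it (a point fixed in the world has none). Each returns a list of dicts, best first, with "score" (0 to 1); they miss things now and then, are a little off and sometimes report something else, mostly with a low value. They report only what shows in the picture. A call takes as long as a camera call.
- spot_in(query, camera): "extent" ([left, top, right, bottom] in pixels, round what is visible of it).
- masks_of(query, camera): "region" (420x560 bool, what is visible of it) and "extent" ([left, top, right, bottom] in pixels, round what is visible of it).
The state is a dict: "clock": time; "q": joint angles; "joint_vel": joint speeds; "joint_torque": joint torques, N m; "position": TCP position; "eef_rot": TCP orientation; "force": force on the tool from outside, world axes, zero at the start; "torque": the same for the moment, N m; "opening": finger opening in m.
Only numpy, scipy, OpenCV 4.12 (cv2) and the standard library are available. Lean on these libraries where they do the work, as an engineer would, in place of code of your own. Each camera call takes 0.05 s, during which the arm holds its last target. There are 200 camera calls.

## Working session

There is one attempt and no reset: what is moved stays moved. The work goes in short steps, Python scripts to look and compute and a shell command to move; the robot and the scene stay as the last step left them, time stands still between calls to the robot, and variables do not carry over. Pictures are saved under pics/ and viewed, about 8 in all and at most 12, crops included, and the job is handed in when it is done.

```bash
ls; mkdir -p pics
cat > h.py <<'E'
from cell import *
import numpy as np, cv2
from scipy.spatial.transform import Rotation as R
def cloud(c):
    d=c["depth"];h,w=d.shape
    u,v=np.meshgrid(np.arange(w),np.arange(h))
    K=np.array([[c["fx"],0,c["cx"]],[0,c["fy"],c["cy"]],[0,0,1]])
    p=cv2.undistortPoints(np.stack([u,v],-1).reshape(-1,1,2).astype(np.float64),K,np.array([c["k1"],0,0,0.])).reshape(h,w,2)
    P=np.stack([p[...,0]*d,-p[...,1]*d,-d,np.ones_like(d)],-1)
    W=P@np.linalg.inv(np.array(c["view"])).T
    W[d<=0]=np.nan
    return W[...,:3]
def save(c,n): cv2.imwrite(f"pics/{n}.png",c["color"][...,::-1])
def tool():
    s=state(); return np.array(s["position"]),R.from_euler("xyz",s["eef_rot"])
E
python3 - <<'E'
from h import *
ims=[]
for n in ["scene","side"]:
    c=camera(n); ims.append(c["color"]); W=cloud(c); np.save(n+".npy",W); np.save(n+"c.npy",c["color"])
    print(n,np.linalg.inv(np.array(c["view"]))[:3,3])
    for q in ["die_blue","die_brown","die_white","press","cover","cover_bar","ruler","mallet","creaser","dye_green"]:
        for m in masks_of(q,n)[:2]:
            P=W[m["region"]]; print(q,round(m["score"],2),m["extent"],np.nanmedian(P,0).round(3),np.nanmin(P,0).round(3),np.nanmax(P,0).round(3))
    save(c,n+"0")
print(state())
E
```

```text
pics
scene [ 1.37375905 -0.23088652  0.9215784 ]
die_blue 0.6 [237.2, 190.4, 268.0, 214.9] [ 0.46  -0.187  0.021] [ 0.383 -0.239  0.002] [ 0.489 -0.136  0.056]
die_blue 0.44 [301.0, 139.2, 408.1, 254.7] [0.571 0.123 0.022] [ 0.297 -0.018 -0.004] [0.746 0.312 0.305]
die_brown 0.91 [236.2, 227.9, 261.9, 249.1] [ 0.603 -0.212  0.022] [ 0.559 -0.248  0.003] [ 0.631 -0.175  0.058]
die_white 0.8 [187.4, 210.2, 211.6, 231.8] [ 0.522 -0.361  0.022] [ 0.482 -0.402  0.004] [ 0.554 -0.326  0.058]
die_white 0.24 [302.3, 134.7, 408.4, 254.5] [0.571 0.122 0.022] [ 0.11  -0.018 -0.005] [0.681 0.312 0.376]
press 0.76 [301.2, 135.4, 408.1, 251.1] [0.571 0.123 0.022] [ 0.11  -0.02  -0.004] [0.681 0.296 0.305]
cover 0.91 [346.8, 136.8, 404.6, 217.2] [0.602 0.132 0.226] [0.442 0.069 0.1  ] [0.661 0.224 0.305]
cover_bar 0.66 [300.8, 136.3, 407.5, 251.0] [0.571 0.122 0.022] [ 0.204 -0.019 -0.004] [0.746 0.287 0.305]
cover_bar 0.63 [348.3, 136.8, 401.8, 218.9] [0.596 0.122 0.242] [ 0.129  0.031 -0.004] [0.661 0.263 0.376]
ruler 0.97 [191.9, 269.1, 282.5, 293.3] [ 0.751 -0.263  0.008] [ 0.727 -0.385  0.002]
[... 1764 characters left out ...]
 -0.012  0.   ] [0.863 0.311 0.252]
{'clock': 1.1, 'q': array([-1.89832905e-02,  4.23092858e-01,  1.62986217e+00,  6.85743184e-06,
        1.08856420e+00, -1.90028192e-02]), 'joint_vel': array([-0.00098435, -0.0001681 ,  0.0004417 , -0.00161891, -0.00199595,
        0.00069569]), 'joint_torque': array([-1.25650055e-03, -5.57348800e+01, -2.82145000e+01, -2.42106474e-06,
        8.09312587e-04, -2.73535068e-05]), 'position': array([6.25017737e-01, 3.76548464e-05, 2.31338418e-01]), 'eef_rot': array([ 3.14151912e+00, -4.67928373e-06,  1.57081268e+00]), 'force': array([ 0.08116859, -0.05338118, -0.90390123]), 'torque': array([ 0.03634155, -0.01702272, -0.02787187]), 'opening': 0.0852822149825613}
```

Run:
```python
from h import *
a=np.load("scenec.npy")[110:310,110:430];b=np.load("sidec.npy")[70:340,90:420]
cv2.imwrite("pics/crop1.png",np.vstack([cv2.resize(x,(480,300),interpolation=cv2.INTER_CUBIC) for x in (a,b)])[...,::-1])
for n in ["scene","side"]:
    W=np.load(n+".npy");h=cv2.cvtColor(np.load(n+"c.npy"),cv2.COLOR_RGB2HSV)
    blue=(h[...,0]>95)&(h[...,0]<130)&(h[...,1]>110)
    for nm,zr,xr in [("die",(.01,.024),lambda P:(P[...,1]<-.08)&(P[...,1]>-.3)),("plate",(.025,.045),lambda P:(P[...,1]>-.05)&(P[...,1]<.3))]:
        m=blue&(W[...,2]>zr[0])&(W[...,2]<zr[1])&xr(W)
        P=W[m]; 
        if len(P)<20: print(nm,len(P));continue
        print(n,nm,len(P),P.mean(0).round(4),np.median(P[:,2]),P.min(0),P.max(0),cv2.minAreaRect(P[:,:2].astype(np.float32)*1000))
    red=((h[...,0]<8)|(h[...,0]>172))&(h[...,1]>130)&(W[...,2]>.2)&(W[...,1]<.3)&(W[...,1]>-.1)
    P=W[red];print(n,"bar",len(P),np.nanmedian(P,0) if len(P) else 0,P.min(0),P.max(0))
```

```text
scene die 305 [ 0.4611 -0.1867  0.0195] 0.020123354940405402 [ 0.41476289 -0.23867837  0.0100725 ] [ 0.48896984 -0.13500011  0.02385437] ((451.38037109375, -186.9688262939453), (98.4797592163086, 63.945594787597656), 82.85693359375)
scene plate 440 [0.5477 0.1172 0.0326] 0.03286545587689871 [0.51417903 0.06732756 0.02543979] [0.57629704 0.16956424 0.03821016] ((545.3916015625, 117.86265563964844), (59.04983139038086, 100.55953979492188), 3.5892224311828613)
scene bar 188 [0.59060755 0.07938317 0.29903111] [0.4313275  0.02742425 0.22203871] [0.64746064 0.12551895 0.39278719]
side die 890 [ 0.7101 -0.1936  0.0188] 0.019558755828602503 [ 0.41329864 -0.2984947   0.01000427] [ 1.71825082 -0.08000013  0.02397096] ((1065.263427734375, -213.1846923828125), (1303.8543701171875, 218.25685119628906), 2.147104501724243)
side plate 950 [0.9854 0.1181 0.0334] 0.03270448360578848 [ 0.50775635 -0.04835512  0.02508964] [1.71484006 0.29834817 0.04492297] ((1123.39453125, 63.296661376953125), (1211.3731689453125, 345.062255859375), 6.092231273651123)
side bar 388 [0.53725726 0.07727559 0.29807741] [0.47549031 0.0101722  0.25429628] [0.60820726 0.11376066 0.34782027]
```

View pics/crop1.png

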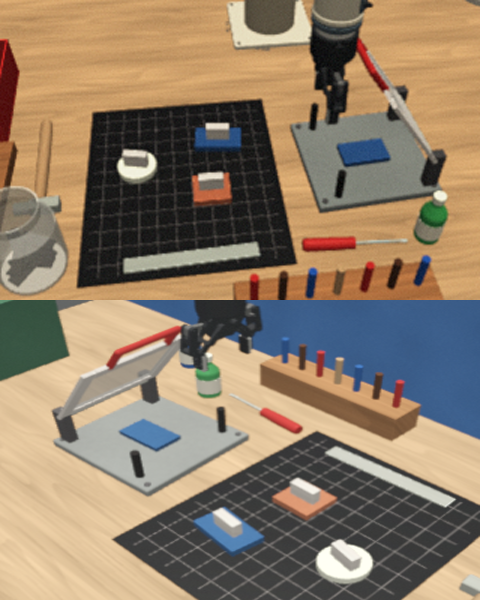

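```bash
cat >> h.py <<'E'
def fit(n,W,col):
    h=cv2.cvtColor(col,cv2.COLOR_RGB2HSV)
    blue=(h[...,0]>95)&(h[...,0]<130)&(h[...,1]>110)
    box=lambda x0,x1,y0,y1,z0,z1:(W[...,0]>x0)&(W[...,0]<x1)&(W[...,1]>y0)&(W[...,1]<y1)&(W[...,2]>z0)&(W[...,2]<z1)
    red=((h[...,0]<8)|(h[...,0]>172))&(h[...,1]>130)
    for nm,m in [("die",blue&box(.38,.52,-.28,-.1,.013,.026)),("rib",box(.38,.52,-.28,-.1,.047,.06)),("plate",blue&box(.48,.62,.04,.2,.026,.04)),
        ("base",box(.38,.72,-.06,.3,.013,.027)),("posts",box(.38,.72,-.06,.1,.08,.096)),("bar",red&box(.4,.7,-.02,.2,.2,.36))]:
        P=W[m]
        if len(P)<15: print(n,nm,len(P));continue
        r=cv2.minAreaRect((P[:,:2]*1000).astype(np.float32))
        print(n,nm,len(P),"med",np.median(P,0).round(4),"rect",np.round(r[0],1),np.round(r[1],1),round(r[2],1))
E
python3 - <<'E'
from h import *
for n in ["scene","side"]: fit(n,np.load(n+".npy"),np.load(n+"c.npy"))
c=camera("wrist");W=cloud(c);fit("wrist",W,c["color"]);save(c,"w0")
print(np.linalg.inv(c["view"]).round(3),c["fx"],np.nanmin(W.reshape(-1,3),0),np.nanmax(W.reshape(-1,3),0))
E
```

```text
scene die 293 med [ 0.4638 -0.187   0.0203] rect [ 451.5 -187. ] [98.5 64.1] 82.9
scene rib 80 med [ 0.4547 -0.1866  0.0538] rect [ 452.4 -186.6] [45.8 20.6] 83.3
scene plate 435 med [0.5485 0.1166 0.0329] rect [545.4 117.9] [ 59.  100.6] 3.6
scene base 3889 med [0.5703 0.1123 0.021 ] rect [543.3 118.6] [253.7 264.6] 3.8
scene posts 53 med [0.6417 0.0332 0.0884] rect [547.7  32.5] [217.7  15.2] 3.8
scene bar 183 med [0.5895 0.0795 0.2989] rect [522.6  94.8] [ 49.3 185.8] 85.9
side die 669 med [ 0.4363 -0.2025  0.0199] rect [ 449.3 -181.7] [103.6  61. ] 82.9
side rib 185 med [ 0.4485 -0.1844  0.054 ] rect [ 449.8 -181.4] [50.6 19.3] 84.9
side plate 585 med [0.5392 0.1176 0.0323] rect [540.6 121.4] [ 61.1 103.9] 3.6
side base 5333 med [0.523  0.1019 0.0204] rect [541.3 121.1] [254.2 265.1] 4.2
side posts 79 med [0.4522 0.0339 0.0877] rect [546.2  35.1] [216.8  18.7] 2.9
side bar 388 med [0.5373 0.0773 0.2981] rect [543.   89.2] [108.9 117.3] 51.8
wrist die 81 med [ 0.4292 -0.1307  0.0185] rect [ 427.9 -132.5] [16.1  7.9] 43.3
wrist rib 0
wrist plate 3196 med [0.5484 0.0938 0.0319] rect [543.3 106.6] [60.2 68.9] 4.0
wrist base 33506 med [0.5784 0.0623 0.0199] rect [545.3  75.9] [249.4 168.1] 3.7
wrist posts 716 med [0.4551 0.0368 0.0878] rect [547.1  37.5] [215.5  15.8] 3.5
wrist bar 13966 med [0.5903 0.0805 0.3006] rect [588.4  81.7] [47.4 13.8] 3.4
[[ 1.     0.     0.     0.625]
 [-0.     0.966  0.26   0.066]
 [-0.    -0.26   0.966  0.374]
 [ 0.     0.     0.     1.   ]] 358.7455825463523 [ 0.25729505 -0.98714086 -0.71746558] [1.69229725 0.17283177 0.33115463]
```

View pics/w0.png

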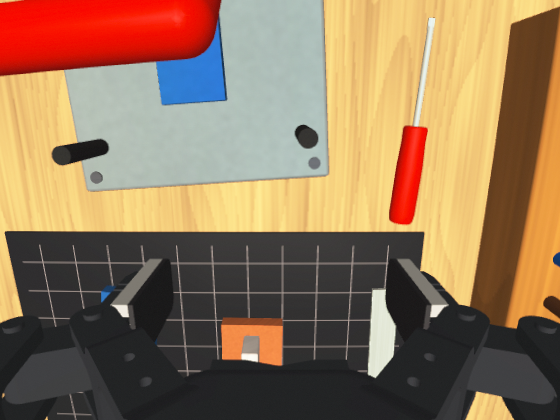

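```bash
cat >> h.py <<'E'
def target(fwd,tilt):
    f=np.radians(fwd);t=np.radians(tilt)
    z=np.array([np.cos(f)*np.sin(t),np.sin(f)*np.sin(t),-np.cos(t)])
    y=np.array([np.sin(f),-np.cos(f),0]); x=np.cross(y,z)
    return R.from_matrix(np.stack([x,y,z],1))
def rel(p,Rt):
    p0,R0=tool(); d=R0.inv().apply(np.array(p)-p0); r=np.degrees((R0.inv()*Rt).as_rotvec())
    print("t",d.round(4),"r",r.round(2),"|r|",np.linalg.norm(r).round(1))
E
python3 - <<'E'
from h import *
T=target(83.3,40); g=np.array([.4505,-.1845,.0305]); 
# grip point over the rib centre: TCP is 19mm further along tool z
gp=np.array([.4505,-.1845,.045]); tcp=gp+T.apply([0,0,.019]); print(tcp)
rel(tcp-T.apply([0,0,.13]),T)
E
```

```text
[ 0.4519249  -0.17237044  0.03044516]
t [-0.2554 -0.1828  0.1013] r [-2.34 39.95  6.42] |r| 40.5
```

```bash
python3 -m inch '[{"tx":-0.12,"ty":-0.05,"gripper":0.085},{"tx":-0.12,"ty":-0.05},{"tx":-0.12,"ty":-0.05},{"tx":-0.255,"ty":-0.183,"tz":0.101,"rx":-2.34,"ry":39.95,"rz":6.42},{"tx":-0.255,"ty":-0.183,"tz":0.101,"rx":-2.34,"ry":39.95,"rz":6.42},{"tx":-0.255,"ty":-0.183,"tz":0.101,"rx":-2.34,"ry":39.95,"rz":6.42},{"tx":-0.255,"ty":-0.183,"tz":0.101,"rx":-2.34,"ry":39.95,"rz":6.42},{"tx":-0.255,"ty":-0.183,"tz":0.101,"rx":-2.34,"ry":39.95,"rz":6.42},{"tx":-0.255,"ty":-0.183,"tz":0.101,"rx":-2.34,"ry":39.95,"rz":6.42},{"tx":-0.255,"ty":-0.183,"tz":0.101,"rx":-2.34,"ry":39.95,"rz":6.42},{"tx":-0.255,"ty":-0.183,"tz":0.101,"rx":-2.34,"ry":39.95,"rz":6.42},{"tx":-0.255,"ty":-0.183,"tz":0.101,"rx":-2.34,"ry":39.95,"rz":6.42}]'
python3 -m inch '[{},{},{}]'
python3 - <<'E'
from h import *
c=camera("wrist");W=cloud(c);fit("wrist",W,c["color"]);save(c,"w1")
T=target(83.3,40);gp=np.array([.4505,-.1845,.045]);rel(gp+T.apply([0,0,.019]),T)
print(state()["q"])
E
```

```text
wrist die 80 med [ 0.4293 -0.1309  0.0184] rect [ 428.  -132.5] [16.1  7.8] 44.1
wrist rib 0
wrist plate 3199 med [0.5485 0.0938 0.0319] rect [543.3 106.8] [59.9 69.1] 3.8
wrist base 33489 med [0.5784 0.0623 0.0199] rect [545.2  75.8] [249.8 168.1] 3.6
wrist posts 714 med [0.4553 0.0367 0.0879] rect [547.   37.5] [215.8  15.8] 3.5
wrist bar 13962 med [0.5903 0.0805 0.3006] rect [588.3  81.9] [47.5 13.8] 3.5
t [-0.1724 -0.173   0.2009] r [-2.34 39.95  6.43] |r| 40.5
[-1.89820788e-02  4.23100297e-01  1.62992814e+00  1.33301838e-06
  1.08859651e+00 -1.90162187e-02]schema error: expected keys gripper, tx, ty, tz, rx, ry, rz
schema error: expected keys gripper, tx, ty, tz, rx, ry, rz
```

View pics/w1.png

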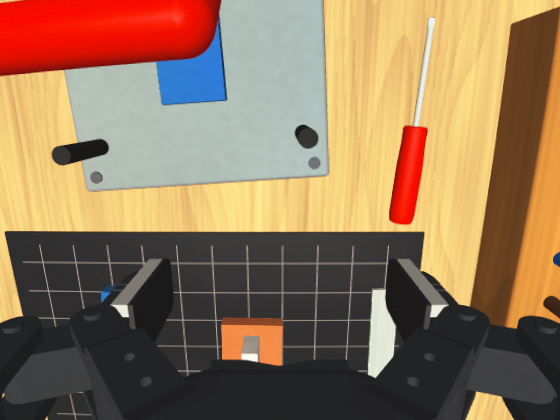

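Nothing moved: the picture is the same as before, because each row needs all seven keys.

```bash
python3 -m inch '[{"gripper":0.085,"tx":-0.12,"ty":-0.05,"tz":0,"rx":0,"ry":0,"rz":0},{"gripper":0.085,"tx":-0.12,"ty":-0.05,"tz":0,"rx":0,"ry":0,"rz":0},{"gripper":0.085,"tx":-0.12,"ty":-0.05,"tz":0,"rx":0,"ry":0,"rz":0},{"gripper":0.085,"tx":-0.255,"ty":-0.183,"tz":0.101,"rx":-2.34,"ry":39.95,"rz":6.42},{"gripper":0.085,"tx":-0.255,"ty":-0.183,"tz":0.101,"rx":-2.34,"ry":39.95,"rz":6.42},{"gripper":0.085,"tx":-0.255,"ty":-0.183,"tz":0.101,"rx":-2.34,"ry":39.95,"rz":6.42},{"gripper":0.085,"tx":-0.255,"ty":-0.183,"tz":0.101,"rx":-2.34,"ry":39.95,"rz":6.42},{"gripper":0.085,"tx":-0.255,"ty":-0.183,"tz":0.101,"rx":-2.34,"ry":39.95,"rz":6.42},{"gripper":0.085,"tx":-0.255,"ty":-0.183,"tz":0.101,"rx":-2.34,"ry":39.95,"rz":6.42},{"gripper":0.085,"tx":-0.255,"ty":-0.183,"tz":0.101,"rx":-2.34,"ry":39.95,"rz":6.42},{"gripper":0.085,"tx":-0.255,"ty":-0.183,"tz":0.101,"rx":-2.34,"ry":39.95,"rz":6.42},{"gripper":0.085,"tx":-0.255,"ty":-0.183,"tz":0.101,"rx":-2.34,"ry":39.95,"rz":6.42}]'
python3 -m inch '[{"gripper":0.085,"tx":0,"ty":0,"tz":0,"rx":0,"ry":0,"rz":0},{"gripper":0.085,"tx":0,"ty":0,"tz":0,"rx":0,"ry":0,"rz":0}]'
python3 - <<'E'
from h import *
c=camera("wrist");W=cloud(c);fit("wrist",W,c["color"]);save(c,"w2")
T=target(83.3,40);gp=np.array([.4505,-.1845,.045]);rel(gp+T.apply([0,0,.019]),T)
print(state()["q"])
E
```

```text
clock: 2.2
position: [0.4425, -0.2547, 0.1307]
eef_rot: [3.141, -0.696, 1.455]
force: [0.5, 0.3, 0.1]
opening: 0.0847
clock: 2.37
position: [0.4438, -0.2535, 0.1319]
eef_rot: [3.139, -0.694, 1.46]
force: [-0.1, 0.6, 0.4]
opening: 0.0854
wrist die 6647 med [ 0.4468 -0.1955  0.0188] rect [ 449.6 -182.2] [100.5  59.9] 82.8
wrist rib 1614 med [ 0.4494 -0.1854  0.0527] rect [ 449.4 -182.8] [50.4 17.7] 83.0
wrist plate 0
wrist base 12317 med [0.5316 0.0235 0.0199] rect [546.7  42.7] [250.7 107. ] 3.0
wrist posts 0
wrist bar 0
t [-0.0022 -0.0012  0.1301] r [-0.04  0.21  0.24] |r| 0.3
[-0.83188797  0.6322653   1.74440424  0.52418966  1.3041437  -1.00191531]
```

View pics/w2.png

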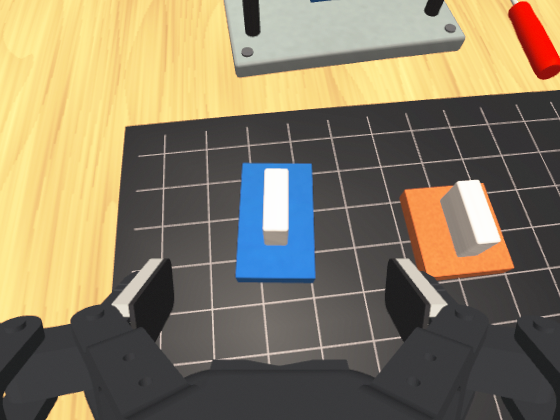

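Wrist view: the blue die is centred at about pixel (276,222) with its rib up, and brown stands clear to the right. The fit is clean at (0.4495, -0.1825), axis 82.9°.

Run:
```python
from h import *
T=target(82.9,40);gp=np.array([.4495,-.1825,.0455]);rel(gp+T.apply([0,0,.019]),T)
```

```text
t [-0.0005 -0.0023  0.1309] r [-0.29  0.21  0.55] |r| 0.7
```

```bash
python3 -m inch '[{"gripper":0.085,"tx":0,"ty":-0.002,"tz":0.03,"rx":-0.3,"ry":0.2,"rz":0.55},{"gripper":0.085,"tx":-0.0005,"ty":-0.0023,"tz":0.06,"rx":-0.3,"ry":0.2,"rz":0.55},{"gripper":0.085,"tx":-0.0005,"ty":-0.0023,"tz":0.09,"rx":-0.3,"ry":0.2,"rz":0.55},{"gripper":0.085,"tx":-0.0005,"ty":-0.0023,"tz":0.11,"rx":-0.3,"ry":0.2,"rz":0.55},{"gripper":0.085,"tx":-0.0005,"ty":-0.0023,"tz":0.125,"rx":-0.3,"ry":0.2,"rz":0.55},{"gripper":0.085,"tx":-0.0005,"ty":-0.0023,"tz":0.131,"rx":-0.3,"ry":0.2,"rz":0.55},{"gripper":0.085,"tx":-0.0005,"ty":-0.0023,"tz":0.131,"rx":-0.3,"ry":0.2,"rz":0.55},{"gripper":0.085,"tx":-0.0005,"ty":-0.0023,"tz":0.131,"rx":-0.3,"ry":0.2,"rz":0.55}]'
python3 - <<'E'
from h import *
T=target(82.9,40);gp=np.array([.4495,-.1825,.0455]);rel(gp+T.apply([0,0,.019]),T)
E
```

```text
clock: 3.08
position: [0.4517, -0.1704, 0.0315]
eef_rot: [3.14, -0.697, 1.449]
force: [0.2, -0.3, -0.0]
opening: 0.0846
t [-0.0004 -0.0007  0.0004] r [0.   0.06 0.1 ] |r| 0.1
```

Close and lift straight up (world up = tool x·sin40, −z·cos40).

```bash
python3 -m inch '[{"gripper":0.01,"tx":0,"ty":-0.0007,"tz":0,"rx":0,"ry":0,"rz":0},{"gripper":0.01,"tx":0,"ty":-0.0007,"tz":0,"rx":0,"ry":0,"rz":0},{"gripper":0.01,"tx":0,"ty":-0.0007,"tz":0,"rx":0,"ry":0,"rz":0},{"gripper":0.01,"tx":0,"ty":-0.0007,"tz":0,"rx":0,"ry":0,"rz":0},{"gripper":0.01,"tx":0,"ty":-0.0007,"tz":0,"rx":0,"ry":0,"rz":0},{"gripper":0.01,"tx":0,"ty":-0.0007,"tz":0,"rx":0,"ry":0,"rz":0},{"gripper":0.01,"tx":0,"ty":-0.0007,"tz":0,"rx":0,"ry":0,"rz":0},{"gripper":0.01,"tx":0,"ty":-0.0007,"tz":0,"rx":0,"ry":0,"rz":0},{"gripper":0.01,"tx":0,"ty":-0.0007,"tz":0,"rx":0,"ry":0,"rz":0},{"gripper":0.01,"tx":0,"ty":-0.0007,"tz":0,"rx":0,"ry":0,"rz":0}]' 80
python3 -m inch '[{"gripper":0.01,"tx":0.0064,"ty":0,"tz":-0.0077,"rx":0,"ry":0,"rz":0},{"gripper":0.01,"tx":0.019,"ty":0,"tz":-0.023,"rx":0,"ry":0,"rz":0},{"gripper":0.01,"tx":0.039,"ty":0,"tz":-0.046,"rx":0,"ry":0,"rz":0},{"gripper":0.01,"tx":0.058,"ty":0,"tz":-0.069,"rx":0,"ry":0,"rz":0},{"gripper":0.01,"tx":0.077,"ty":0,"tz":-0.092,"rx":0,"ry":0,"rz":0},{"gripper":0.01,"tx":0.077,"ty":0,"tz":-0.092,"rx":0,"ry":0,"rz":0},{"gripper":0.01,"tx":0.077,"ty":0,"tz":-0.092,"rx":0,"ry":0,"rz":0}]'
python3 - <<'E'
from h import *
c=camera("wrist");W=cloud(c);save(c,"w3");print(tool()[0],state()["force"])
p0,R0=tool();L=R0.inv().apply(W.reshape(-1,3)-p0).reshape(W.shape)
h=cv2.cvtColor(c["color"],cv2.COLOR_RGB2HSV)
b=(h[...,0]>95)&(h[...,0]<130)&(h[...,1]>110)&(W[...,2]>.06)&(W[...,1]<0)
P=W[b];print(len(P),cv2.minAreaRect((P[:,:2]*1000).astype(np.float32)),P.min(0),P.max(0))
A=np.c_[P[:,:2],np.ones(len(P))];m=P[:,2]>np.median(P[:,2])-.005;print("plane",np.linalg.lstsq(A[m],P[m,2],rcond=None)[0])
E
```

```text
clock: 3.92
position: [0.4512, -0.1709, 0.0319]
eef_rot: [3.139, -0.697, 1.449]
force: [-2.4, -4.2, 4.7]
opening: 0.0167
clock: 4.5
position: [0.4515, -0.1713, 0.1531]
eef_rot: [3.136, -0.694, 1.452]
force: [-0.8, 0.1, -3.2]
opening: 0.0167
[ 0.45077903 -0.17076098  0.15191297] [ 0.26370685 -0.64158877 -3.34437531]
5701 ((451.09576416015625, -171.96397399902344), (78.19248962402344, 59.79103469848633), 82.95309448242188) [ 0.42128005 -0.21084094  0.13782185] [ 0.48522931 -0.130352    0.218059  ]
plane [-0.01231959 -0.14080643  0.12500525]
```

View pics/w3.png

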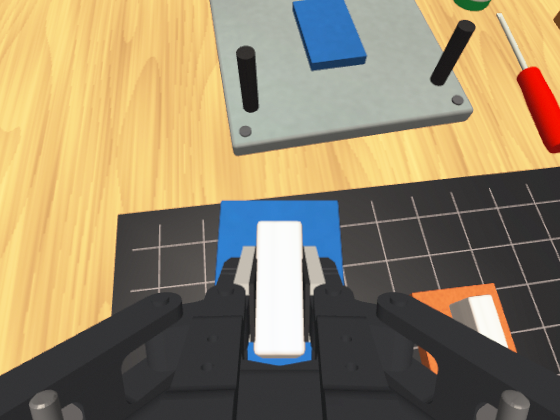

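Held: the die hangs in the fingers at pixel (280,280), with a possible slight pitch. I'll measure that robustly in the tool frame, and the plate as well.

```bash
cat >> h.py <<'E'
def plane(P,it=5):
    for _ in range(it):
        c=np.median(P,0);A=np.c_[P[:,:2]-c[:2],np.ones(len(P))]
        k=np.linalg.lstsq(A,P[:,2],rcond=None)[0];r=P[:,2]-A@k
        P=P[np.abs(r)<max(.0012,1.5*np.std(r))]
    return P,k,c
def held(c):
    W=cloud(c);p0,R0=tool();h=cv2.cvtColor(c["color"],cv2.COLOR_RGB2HSV)
    dd=np.linalg.norm(W-p0,axis=-1)
    b=(h[...,0]>95)&(h[...,0]<130)&(h[...,1]>110)&(dd<.075)&(np.arange(420)[:,None]<300)
    w=(h[...,1]<40)&(h[...,2]>200)&(dd<.06)
    for n,m in (("blue",b),("ribtop",w)):
        P,k,cc=plane(W[m]);r=cv2.minAreaRect((P[:,:2]*1000).astype(np.float32))
        print(n,len(P),"slope",k[:2].round(3),"med",cc.round(4),"max",P.max(0).round(4),"rect",np.round(r[0],1),np.round(r[1],1),round(r[2],1))
    print("tcp",p0)
E
python3 - <<'E'
from h import *
c=camera("wrist");held(c)
W=cloud(c);fit("w",W,c["color"])
h=cv2.cvtColor(c["color"],cv2.COLOR_RGB2HSV)
b=(h[...,0]>95)&(h[...,0]<130)&(h[...,1]>110)&(W[...,2]>.029)&(W[...,2]<.036)&(W[...,1]>.03)
y=W[b]; print("near edge y",np.percentile(y[:,1],[.5,2,5]))
E
```

```text
blue 4848 slope [ 0.001 -0.004] med [ 0.4543 -0.1453  0.1388] max [ 0.4844 -0.1295  0.1401] rect [ 452.6 -154.1] [42.8 59.7] 82.7
ribtop 5675 slope [ 0.003 -0.003] med [ 0.4489 -0.1844  0.1729] max [ 0.4603 -0.1572  0.1741] rect [ 449.1 -182.1] [49.2 17.2] 83.0
tcp [ 0.4504022  -0.17037419  0.15121242]
w die 0
w rib 0
w plate 3559 med [0.5402 0.1128 0.0319] rect [541.5 120.9] [ 59.9 101. ] 3.9
w base 25581 med [0.5287 0.0581 0.0199] rect [543. 102.] [249.6 222.6] 3.8
w posts 671 med [0.4545 0.0354 0.0874] rect [547.8  37.3] [215.9  18.9] 4.0
w bar 0
near edge y [0.07045691 0.07181457 0.07377176]
```

Run:
```python
from h import *
p0,R0=tool();print(state()["eef_rot"])
T=R.from_euler("z",10.9,degrees=True)*R0
seat=np.array([.5407,.1326,.0603]); s=seat+[0,0,.01]-T.apply([0,0,.1]);print(s);rel(s,T)
```

```text
[ 3.14063373 -0.69664415  1.44881678]
[0.5449809  0.06857819 0.14699994]
t [0.188  0.0646 0.1629] r [ 6.99  0.01 -8.36] |r| 10.9
```

```bash
python3 -m inch '[{"gripper":0.01,"tx":0.0157,"ty":0.0054,"tz":0.0136,"rx":0.6,"ry":0,"rz":-0.7},{"gripper":0.01,"tx":0.031,"ty":0.0108,"tz":0.027,"rx":1.2,"ry":0,"rz":-1.4},{"gripper":0.01,"tx":0.052,"ty":0.018,"tz":0.045,"rx":1.9,"ry":0,"rz":-2.3},{"gripper":0.01,"tx":0.073,"ty":0.025,"tz":0.063,"rx":2.7,"ry":0,"rz":-3.2},{"gripper":0.01,"tx":0.094,"ty":0.032,"tz":0.081,"rx":3.5,"ry":0,"rz":-4.2},{"gripper":0.01,"tx":0.115,"ty":0.04,"tz":0.1,"rx":4.3,"ry":0,"rz":-5.1},{"gripper":0.01,"tx":0.136,"ty":0.047,"tz":0.118,"rx":5.1,"ry":0,"rz":-6},{"gripper":0.01,"tx":0.157,"ty":0.054,"tz":0.136,"rx":5.8,"ry":0,"rz":-7},{"gripper":0.01,"tx":0.173,"ty":0.0595,"tz":0.15,"rx":6.4,"ry":0,"rz":-7.7},{"gripper":0.01,"tx":0.184,"ty":0.063,"tz":0.159,"rx":6.9,"ry":0,"rz":-8.2},{"gripper":0.01,"tx":0.188,"ty":0.0646,"tz":0.163,"rx":7,"ry":0,"rz":-8.36},{"gripper":0.01,"tx":0.188,"ty":0.0646,"tz":0.163,"rx":7,"ry":0,"rz":-8.36}]'
python3 -m inch '[{"gripper":0.01,"tx":0,"ty":0,"tz":0,"rx":0,"ry":0,"rz":0},{"gripper":0.01,"tx":0,"ty":0,"tz":0,"rx":0,"ry":0,"rz":0}]'
python3 - <<'E'
from h import *
c=camera("wrist");save(c,"w4");held(c)
fit("w",cloud(c),c["color"]);print(state()["eef_rot"],state()["q"])
E
```

```text
clock: 5.6
position: [0.5441, 0.0698, 0.1454]
eef_rot: [-3.139, -0.697, 1.639]
force: [-0.9, 0.7, -2.6]
opening: 0.0167
clock: 5.77
position: [0.5432, 0.0692, 0.1444]
eef_rot: [-3.136, -0.697, 1.636]
force: [0.1, 0.1, -4.0]
opening: 0.0165
blue 4829 slope [-0.004 -0.002] med [0.5404 0.0949 0.1314] max [0.5728 0.109  0.1327] rect [541.7  85.9] [59.6 43. ] 4.1
ribtop 5564 slope [ 0.002 -0.001] med [0.544  0.0553 0.1654] max [0.5537 0.0823 0.1665] rect [543.9  57.8] [16.9 48.5] 4.1
tcp [0.54348063 0.06901551 0.14468909]
w die 0
w rib 0
w plate 1279 med [0.5397 0.1631 0.0318] rect [539.8 163.3] [59.2 17.4] 4.6
w base 37426 med [0.5432 0.1655 0.0199] rect [540.9 138.5] [248.8 226.7] 3.9
w posts 0
w bar 4
[-3.13710196 -0.6972577   1.63642282] [-0.23927839  0.56831717  1.83777409  0.74663293  1.11940506 -0.77641032]
```

View pics/w4.png

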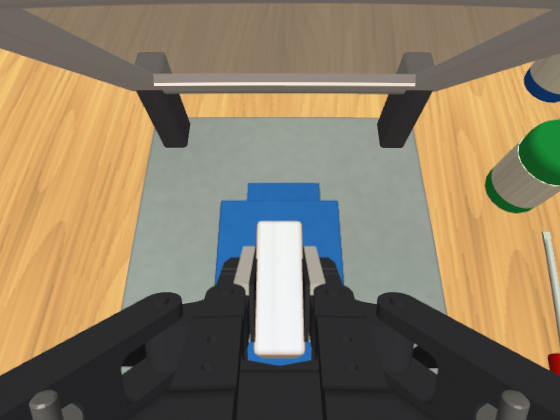

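Wrist view: the plate's far edge shows at row 183 beyond the die's far edge at row 200, with both centred around column 280 and parallel. Go in along the diagonal to about 5 mm above the plate.

Run:
```python
from h import *
p0,R0=tool();rel([.5417,.1325,.066],R0);rel([.5417,.1325,.076],R0)
```

```text
t [-0.0019  0.0028  0.1011] r [0. 0. 0.] |r| 0.0
t [0.0045 0.0028 0.0934] r [0. 0. 0.] |r| 0.0
```

```bash
python3 -m inch '[{"gripper":0.01,"tx":0.001,"ty":0.0007,"tz":0.015,"rx":0,"ry":0,"rz":0},{"gripper":0.01,"tx":0.002,"ty":0.0014,"tz":0.035,"rx":0,"ry":0,"rz":0},{"gripper":0.01,"tx":0.003,"ty":0.002,"tz":0.055,"rx":0,"ry":0,"rz":0},{"gripper":0.01,"tx":0.004,"ty":0.0025,"tz":0.075,"rx":0,"ry":0,"rz":0},{"gripper":0.01,"tx":0.0045,"ty":0.0028,"tz":0.088,"rx":0,"ry":0,"rz":0},{"gripper":0.01,"tx":0.0045,"ty":0.0028,"tz":0.0934,"rx":0,"ry":0,"rz":0},{"gripper":0.01,"tx":0.0013,"ty":0.0028,"tz":0.0972,"rx":0,"ry":0,"rz":0},{"gripper":0.01,"tx":-0.0019,"ty":0.0028,"tz":0.101,"rx":0,"ry":0,"rz":0},{"gripper":0.01,"tx":-0.0019,"ty":0.0028,"tz":0.101,"rx":0,"ry":0,"rz":0},{"gripper":0.01,"tx":-0.0019,"ty":0.0028,"tz":0.101,"rx":0,"ry":0,"rz":0}]'
python3 - <<'E'
from h import *
c=camera("wrist");save(c,"w5");held(c)
fit("w",cloud(c),c["color"]);print(state()["eef_rot"],state()["force"])
rel([.5417,.1325,.061],tool()[1])
for n in ["scene","side"]: c=camera(n); save(c,n+"5"); fit(n,cloud(c),c["color"])
E
```

```text
clock: 6.65
position: [0.542, 0.1319, 0.0662]
eef_rot: [-3.138, -0.697, 1.636]
force: [-0.1, -1.1, -3.0]
opening: 0.0168
blue 4842 slope [-0.004 -0.003] med [0.5392 0.1575 0.0531] max [0.5715 0.1718 0.0544] rect [540.6 148.5] [59.5 42.9] 3.8
ribtop 5630 slope [-0.002 -0.   ] med [0.5428 0.1181 0.0871] max [0.5525 0.1451 0.0883] rect [542.6 120.5] [17.1 49.2] 3.8
tcp [0.5421424  0.13191141 0.06638563]
w die 0
w rib 0
w plate 0
w base 62088 med [0.5366 0.1792 0.0199] rect [539.1 170. ] [249.6 162.8] 3.9
w posts 737 med [0.5435 0.0978 0.0869] rect [544.3  96.9] [21.   6.5] 0.9
w bar 0
[-3.13804984 -0.69719158  1.63617583] [ 0.28401276 -0.3133219  -2.10706059]
t [-0.003  -0.0004  0.0045] r [0. 0. 0.] |r| 0.0
scene die 0
scene rib 0
scene plate 96 med [0.5702 0.1136 0.0319] rect [566.9 110.9] [109.6  44.9] 69.9
scene base 3498 med [0.5795 0.1039 0.021 ] rect [543.4 119. ] [253.3 264.1] 3.6
scene posts 29 med [0.6517 0.038  0.0891] rect [648.7  41. ] [13.1 18.3] 29.1
scene bar 228 med [0.5711 0.0773 0.2998] rect [522.1  91.7] [ 56.3 183.8] 86.0
side die 0
side rib 0
side plate 140 med [0.5161 0.0869 0.0319] rect [520.2 109.8] [ 54.2 110.9] 31.3
side base 4661 med [0.5076 0.081  0.0204] rect [541.7 121.1] [254.  264.4] 4.0
side posts 99 med [0.5361 0.0377 0.0868] rect [545.5  64.2] [217.7  71.9] 3.4
side bar 98 med [0.4794 0.0792 0.2879] rect [480.6  83.5] [13.7 37. ] 27.0
```

```bash
python3 -m inch '[{"gripper":0.01,"tx":-0.001,"ty":-0.0004,"tz":0.0018,"rx":0,"ry":0,"rz":0},{"gripper":0.01,"tx":-0.002,"ty":-0.0004,"tz":0.0032,"rx":0,"ry":0,"rz":0},{"gripper":0.01,"tx":-0.0025,"ty":-0.0004,"tz":0.0041,"rx":0,"ry":0,"rz":0},{"gripper":0.01,"tx":-0.0028,"ty":-0.0004,"tz":0.0045,"rx":0,"ry":0,"rz":0},{"gripper":0.01,"tx":-0.0028,"ty":-0.0004,"tz":0.0045,"rx":0,"ry":0,"rz":0}]'
python3 - <<'E'
from h import *
c=camera("wrist");held(c);print(state()["force"])
im=[]
for n,(r,q) in {"scene":((150,250),(290,420)),"side":((130,260),(110,280))}.items():
    c=camera(n); x=c["color"][r[0]:r[1],q[0]:q[1]]; im.append(cv2.resize(x,(780,int(780*x.shape[0]/x.shape[1])),interpolation=cv2.INTER_CUBIC)[:598])
im=[cv2.resize(i,(400,400*i.shape[0]//i.shape[1])) for i in im]
h=min(i.shape[0] for i in im); cv2.imwrite("pics/seat.png",np.hstack([i[:h] for i in im])[...,::-1])
E
```

```text
clock: 7.22
position: [0.5416, 0.1328, 0.0611]
eef_rot: [-3.138, -0.697, 1.636]
force: [-0.5, 0.0, -3.6]
opening: 0.0169
blue 4849 slope [-0.004 -0.002] med [0.539  0.1583 0.0481] max [0.5712 0.1728 0.0494] rect [540.1 149.4] [59.6 43. ] 4.0
ribtop 5579 slope [ 0.002 -0.002] med [0.5424 0.119  0.082 ] max [0.5519 0.146  0.0833] rect [542.2 121.3] [17.1 49.1] 3.9
tcp [0.54163372 0.13277016 0.06119543]
[ 0.01106876  0.04428503 -2.78795842]
```

View pics/seat.png

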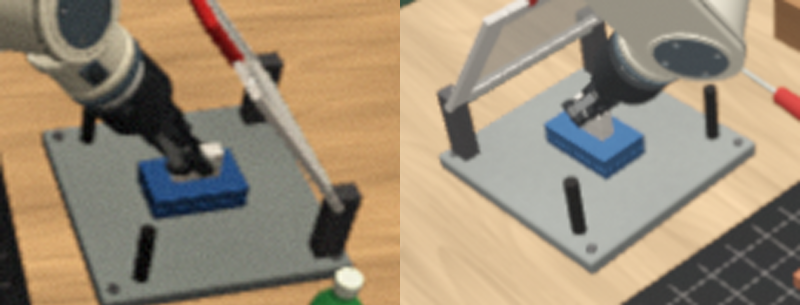

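Both views show the die flush over the plate. It still hangs by a hair, since the force is unchanged, so lower about 1 mm more and release.

```bash
python3 -m inch '[{"gripper":0.01,"tx":-0.0004,"ty":0,"tz":0.0005,"rx":0,"ry":0,"rz":0},{"gripper":0.01,"tx":-0.0008,"ty":0,"tz":0.0009,"rx":0,"ry":0,"rz":0},{"gripper":0.01,"tx":-0.0008,"ty":0,"tz":0.0009,"rx":0,"ry":0,"rz":0}]'
python3 -m inch '[{"gripper":0.03,"tx":0,"ty":0,"tz":0,"rx":0,"ry":0,"rz":0},{"gripper":0.06,"tx":0,"ty":0,"tz":0,"rx":0,"ry":0,"rz":0},{"gripper":0.075,"tx":0,"ty":0,"tz":0,"rx":0,"ry":0,"rz":0},{"gripper":0.075,"tx":0,"ty":0,"tz":0,"rx":0,"ry":0,"rz":0},{"gripper":0.075,"tx":0,"ty":0,"tz":0,"rx":0,"ry":0,"rz":0},{"gripper":0.075,"tx":0,"ty":0,"tz":0,"rx":0,"ry":0,"rz":0},{"gripper":0.075,"tx":0,"ty":0,"tz":-0.01,"rx":0,"ry":0,"rz":0},{"gripper":0.075,"tx":0,"ty":0,"tz":-0.035,"rx":0,"ry":0,"rz":0},{"gripper":0.075,"tx":0,"ty":0,"tz":-0.065,"rx":0,"ry":0,"rz":0},{"gripper":0.075,"tx":0,"ty":0,"tz":-0.1,"rx":0,"ry":0,"rz":0},{"gripper":0.075,"tx":0,"ty":0,"tz":-0.13,"rx":0,"ry":0,"rz":0},{"gripper":0.075,"tx":0,"ty":0,"tz":-0.13,"rx":0,"ry":0,"rz":0}]'
python3 - <<'E'
from h import *
c=camera("wrist");W=cloud(c);save(c,"w6");h=cv2.cvtColor(c["color"],cv2.COLOR_RGB2HSV)
b=(h[...,0]>95)&(h[...,0]<130)&(h[...,1]>110)&(W[...,2]>.044)&(W[...,2]<.053)&(W[...,1]>.03)
for n,m in (("die",b),("rib",(W[...,2]>.076)&(W[...,2]<.09)&(abs(W[...,0]-.542)<.05)&(abs(W[...,1]-.12)<.05)&(h[...,2]>150)),("base",(W[...,2]>.017)&(W[...,2]<.023)&(W[...,1]<.3)&(abs(W[...,0]-.54)<.2))):
    P=W[m];r=cv2.minAreaRect((P[:,:2]*1000).astype(np.float32));print(n,len(P),np.median(P,0).round(4),r)
print(state()["position"],state()["force"],state()["q"])
for n in ["scene","side"]: c=camera(n);fit(n,cloud(c),c["color"]);print([m["extent"] for m in spot_in("cover_bar",n)])
E
```

```text
clock: 7.62
position: [0.5417, 0.1328, 0.0609]
eef_rot: [-3.139, -0.698, 1.637]
force: [-2.7, -2.6, 6.3]
opening: 0.0165
clock: 8.62
position: [0.5508, 0.0457, 0.165]
eef_rot: [3.134, -0.695, 1.641]
force: [1.3, -1.0, 0.4]
opening: 0.0747
die 6357 [0.5446 0.1072 0.0478] ((542.2186889648438, 120.74641418457031), (59.43686294555664, 100.18603515625), 3.762444257736206)
rib 1465 [0.5426 0.1187 0.0817] ((542.4175415039062, 120.72220611572266), (17.871360778808594, 49.786983489990234), 3.266294002532959)
base 49302 [0.5469 0.1162 0.0199] ((579.716552734375, 128.98924255371094), (325.1575927734375, 250.0426025390625), 3.72076678276062)
[0.54962745 0.04713112 0.16308945] [-0.12471354  0.73249267  0.14083328] [-0.27416218  0.54847791  1.8119464   0.7200886   1.16375818 -0.76629894]
scene die 0
scene rib 0
scene plate 95 med [0.5721 0.1151 0.033 ] rect [567.2 109.6] [110.3  44.6] 67.8
scene base 3710 med [0.5746 0.1088 0.021 ] rect [541.9 118.6] [257.  263.4] 3.8
scene posts 42 med [0.6455 0.0419 0.0861] rect [596.3  69.6] [ 14.4 136.1] 60.6
scene bar 231 med [0.573  0.0772 0.3   ] rect [522.7  91.5] [ 56.6 182.7] 85.9
[[343.1, 132.3, 400.4, 216.7]]
side die 0
side rib 0
side plate 137 med [0.5153 0.0805 0.034 ] rect [520.  105.8] [ 48.5 108. ] 33.9
side base 4956 med [0.513  0.0895 0.0205] rect [541.7 123.1] [254.2 269. ] 3.6
side posts 89 med [0.5352 0.0354 0.0866] rect [546.1  63.2] [218.9  71.6] 2.9
side bar 251 med [0.5042 0.075  0.298 ] rect [537.9  86.5] [123.8  34.6] 2.6
[[131.3, 102.7, 214.2, 176.2]]
```

View pics/w6.png

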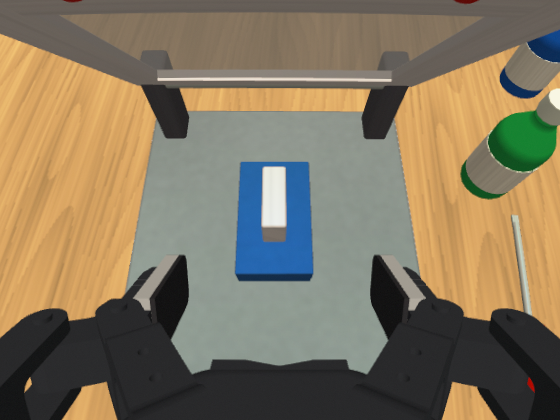

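The die sits flush: it measures (0.5423, 0.1207) at 3.75°, against the plate at (0.5421, 0.1212) at 3.9°. Next is the bar. Back out to −y and up before turning.

Run:
```python
from h import *
rel([.545,-.13,.30],tool()[1])
T=target(3.8,1e-6); print(T.as_matrix().round(2)); T2=target(183.8,1e-6)
p0,R0=tool()
for X in (T,T2): print(np.degrees((R0.inv()*X).as_rotvec()))
```

```text
t [-0.0471 -0.0146 -0.2229] r [0. 0. 0.] |r| 0.0
[[ 1.    0.07  0.  ]
 [ 0.07 -1.    0.  ]
 [ 0.    0.   -1.  ]]
[-31.56483192 -31.12301286  86.03721278]
[ 31.11493264 -31.55663398 -85.92993367]
```

```bash
python3 -m inch '[{"gripper":0.075,"tx":-0.012,"ty":-0.004,"tz":-0.055,"rx":0,"ry":0,"rz":0},{"gripper":0.075,"tx":-0.02,"ty":-0.007,"tz":-0.09,"rx":0,"ry":0,"rz":0},{"gripper":0.075,"tx":-0.027,"ty":-0.009,"tz":-0.125,"rx":0,"ry":0,"rz":0},{"gripper":0.075,"tx":-0.035,"ty":-0.011,"tz":-0.16,"rx":0,"ry":0,"rz":0},{"gripper":0.075,"tx":-0.042,"ty":-0.013,"tz":-0.195,"rx":0,"ry":0,"rz":0},{"gripper":0.075,"tx":-0.047,"ty":-0.0146,"tz":-0.223,"rx":0,"ry":0,"rz":0},{"gripper":0.075,"tx":-0.047,"ty":-0.0146,"tz":-0.223,"rx":0,"ry":0,"rz":0},{"gripper":0.075,"tx":-0.047,"ty":-0.0146,"tz":-0.223,"rx":0,"ry":0,"rz":0}]'
python3 - <<'E'
from h import *
rel([.545,-.13,.42],target(183.8,1e-6))
for n in ["scene","side"]:
    c=camera(n);W=cloud(c);fit(n,W,c["color"])
    h=cv2.cvtColor(c["color"],cv2.COLOR_RGB2HSV)
    red=((h[...,0]<8)|(h[...,0]>172))&(h[...,1]>130)&(W[...,2]>.27)&(W[...,2]<.33)&(W[...,1]<.2)&(W[...,1]>0)&(abs(W[...,0]-.54)<.12)
    P=W[red];print("bar",len(P),P.min(0),P.max(0),np.median(P,0))
E
```

```text
clock: 9.53
position: [0.5452, -0.1302, 0.2997]
eef_rot: [-3.136, -0.699, 1.635]
force: [0.1, 1.5, -0.9]
opening: 0.0751
t [ 0.0776 -0.0007 -0.092 ] r [ 31.14 -31.56 -85.97] |r| 96.7
scene die 0
scene rib 0
scene plate 91 med [0.5714 0.1142 0.034 ] rect [569.  114.2] [104.9  33.6] 75.7
scene base 3747 med [0.5735 0.1074 0.021 ] rect [541.6 118.7] [258.6 263. ] 3.9
scene posts 64 med [0.5493 0.0362 0.087 ] rect [545.7  62.1] [218.9  73.6] 3.9
scene bar 233 med [0.5732 0.0774 0.2996] rect [521.4  91.7] [ 57.3 186.1] 85.5
bar 202 [0.48514449 0.06524067 0.27027268] [0.61366947 0.10239869 0.3053039 ] [0.57099993 0.07579129 0.30024255]
side die 0
side rib 0
side plate 139 med [0.5153 0.0815 0.034 ] rect [519.4 106. ] [ 46.9 108. ] 33.4
side base 5099 med [0.5155 0.0942 0.0204] rect [540.9 121.3] [252.8 265.7] 3.9
side posts 89 med [0.5391 0.0366 0.0865] rect [545.6  63.6] [215.4  72.4] 2.5
side bar 388 med [0.5352 0.0776 0.2979] rect [540.7  88.9] [131.  39.] 3.1
bar 346 [0.4756935  0.06710014 0.27005699] [0.60679157 0.10463547 0.30396917] [0.53576471 0.07702281 0.29885567]
```

```bash
python3 -m inch '[{"gripper":0.08,"tx":0.0776,"ty":0,"tz":-0.092,"rx":31.14,"ry":-31.56,"rz":-85.97},{"gripper":0.08,"tx":0.0776,"ty":0,"tz":-0.092,"rx":31.14,"ry":-31.56,"rz":-85.97},{"gripper":0.08,"tx":0.0776,"ty":0,"tz":-0.092,"rx":31.14,"ry":-31.56,"rz":-85.97},{"gripper":0.08,"tx":0.0776,"ty":0,"tz":-0.092,"rx":31.14,"ry":-31.56,"rz":-85.97},{"gripper":0.08,"tx":0.0776,"ty":0,"tz":-0.092,"rx":31.14,"ry":-31.56,"rz":-85.97},{"gripper":0.08,"tx":0.0776,"ty":0,"tz":-0.092,"rx":31.14,"ry":-31.56,"rz":-85.97},{"gripper":0.08,"tx":0.0776,"ty":0,"tz":-0.092,"rx":31.14,"ry":-31.56,"rz":-85.97},{"gripper":0.08,"tx":0.0776,"ty":0,"tz":-0.092,"rx":31.14,"ry":-31.56,"rz":-85.97},{"gripper":0.08,"tx":0.0776,"ty":0,"tz":-0.092,"rx":31.14,"ry":-31.56,"rz":-85.97},{"gripper":0.08,"tx":0.0776,"ty":0,"tz":-0.092,"rx":31.14,"ry":-31.56,"rz":-85.97},{"gripper":0.08,"tx":0.0776,"ty":0,"tz":-0.092,"rx":31.14,"ry":-31.56,"rz":-85.97},{"gripper":0.08,"tx":0.0776,"ty":0,"tz":-0.092,"rx":31.14,"ry":-31.56,"rz":-85.97}]'
python3 - <<'E'
from h import *
rel([.545,-.01,.42],target(183.8,1e-6));rel([.545,.0785,.42],target(183.8,1e-6));print(state()["q"])
E
```

```text
clock: 10.63
position: [0.5448, -0.1266, 0.4169]
eef_rot: [3.086, -0.07, 3.053]
force: [-0.6, -0.1, -0.3]
opening: 0.0803
t [0.0103 0.1161 0.0041] r [ 3.5  -3.74 -8.98] |r| 10.3
t [0.0181 0.2041 0.0095] r [ 3.5  -3.74 -8.98] |r| 10.3
[-0.27225463  0.20381696  1.51287956  0.04220573  1.5037908  -1.75704915]
```

```bash
python3 -m inch '[{"gripper":0.08,"tx":0.003,"ty":0.03,"tz":0,"rx":3.5,"ry":-3.74,"rz":-8.98},{"gripper":0.08,"tx":0.006,"ty":0.065,"tz":0.003,"rx":3.5,"ry":-3.74,"rz":-8.98},{"gripper":0.08,"tx":0.009,"ty":0.1,"tz":0.004,"rx":3.5,"ry":-3.74,"rz":-8.98},{"gripper":0.08,"tx":0.012,"ty":0.135,"tz":0.006,"rx":3.5,"ry":-3.74,"rz":-8.98},{"gripper":0.08,"tx":0.015,"ty":0.17,"tz":0.008,"rx":3.5,"ry":-3.74,"rz":-8.98},{"gripper":0.08,"tx":0.018,"ty":0.204,"tz":0.0095,"rx":3.5,"ry":-3.74,"rz":-8.98},{"gripper":0.08,"tx":0.018,"ty":0.204,"tz":0.0095,"rx":3.5,"ry":-3.74,"rz":-8.98},{"gripper":0.08,"tx":0.018,"ty":0.204,"tz":0.0095,"rx":3.5,"ry":-3.74,"rz":-8.98}]'
python3 - <<'E'
from h import *
c=camera("wrist");W=cloud(c);save(c,"w7");h=cv2.cvtColor(c["color"],cv2.COLOR_RGB2HSV)
red=((h[...,0]<8)|(h[...,0]>172))&(h[...,1]>130)&(W[...,2]>.292)&(W[...,2]<.33)&(W[...,1]<.2)&(W[...,1]>0)
P=W[red];r=cv2.minAreaRect((P[:,:2]*1000).astype(np.float32));print(len(P),r,P.min(0),P.max(0),np.percentile(P[:,2],[50,95]))
rel([.545,.0785,.295],target(183.8,1e-6));print(state()["q"])
E
```

```text
clock: 11.3
position: [0.5439, 0.0812, 0.4182]
eef_rot: [-3.142, -0.003, -3.07]
force: [0.2, -1.3, -0.3]
opening: 0.0802
3032 ((543.876708984375, 81.38685607910156), (131.15191650390625, 17.035120010375977), 3.811642646789551) [0.4782247  0.06912267 0.29209057] [0.60954983 0.09403081 0.30362278] [0.30063407 0.30222888]
t [-0.0012 -0.0013  0.1234] r [-0.02 -0.18  0.2 ] |r| 0.3
[ 1.24126570e-01  1.48182121e-01  1.57445831e+00 -1.69836787e-04
  1.42204242e+00 -1.51653895e+00]
```

View pics/w7.png

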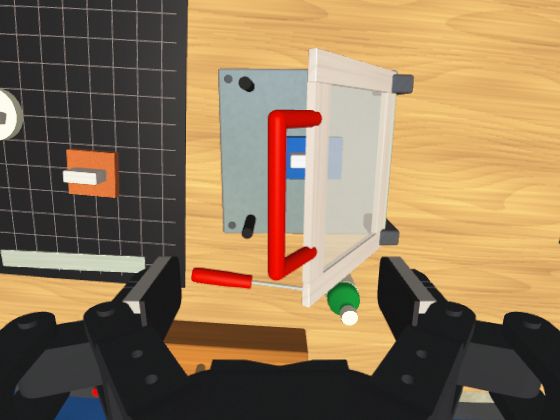

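Bar runs vertically in the image at columns 270–287, rows 110–278, nicely midway between the fingers, axis at y≈0.0798, z≈0.295. Descend and grip.

```bash
python3 -m inch '[{"gripper":0.08,"tx":-0.001,"ty":0,"tz":0.03,"rx":0,"ry":0,"rz":0},{"gripper":0.08,"tx":-0.001,"ty":0,"tz":0.06,"rx":0,"ry":0,"rz":0},{"gripper":0.08,"tx":-0.001,"ty":0,"tz":0.09,"rx":0,"ry":0,"rz":0},{"gripper":0.08,"tx":-0.001,"ty":0,"tz":0.115,"rx":0,"ry":0,"rz":0},{"gripper":0.08,"tx":-0.001,"ty":0,"tz":0.135,"rx":0,"ry":0,"rz":0},{"gripper":0.08,"tx":-0.001,"ty":0,"tz":0.142,"rx":0,"ry":0,"rz":0},{"gripper":0.08,"tx":-0.001,"ty":0,"tz":0.142,"rx":0,"ry":0,"rz":0},{"gripper":0.08,"tx":-0.001,"ty":0,"tz":0.142,"rx":0,"ry":0,"rz":0}]'
python3 -m inch '[{"gripper":0.03,"tx":0,"ty":0,"tz":0,"rx":0,"ry":0,"rz":0},{"gripper":0.03,"tx":0,"ty":0,"tz":0,"rx":0,"ry":0,"rz":0},{"gripper":0.03,"tx":0,"ty":0,"tz":0,"rx":0,"ry":0,"rz":0},{"gripper":0.02,"tx":0,"ty":0,"tz":0,"rx":0,"ry":0,"rz":0},{"gripper":0.008,"tx":0,"ty":0,"tz":0,"rx":0,"ry":0,"rz":0},{"gripper":0.008,"tx":0,"ty":0,"tz":0,"rx":0,"ry":0,"rz":0},{"gripper":0.008,"tx":0,"ty":0,"tz":0,"rx":0,"ry":0,"rz":0},{"gripper":0.008,"tx":0,"ty":0,"tz":0,"rx":0,"ry":0,"rz":0},{"gripper":0.008,"tx":0,"ty":0,"tz":0,"rx":0,"ry":0,"rz":0},{"gripper":0.008,"tx":0,"ty":0,"tz":0,"rx":0,"ry":0,"rz":0}]' 40
python3 - <<'E'
from h import *
s=state();print(s["position"],s["force"],s["opening"])
th0=np.arccos((.2207-.0798)/.9978/.248);print(th0)
for th in np.linspace(th0,0,13):
    d=.248*(np.cos(th)-np.cos(th0)); print(round(th,3),"ty",round(-d,4),"tz",round(.248*(np.sin(th0)-np.sin(th)),4))
E
```

```text
clock: 12.02
position: [0.5449, 0.0793, 0.2767]
eef_rot: [-3.141, -0.003, -3.072]
force: [-0.7, -0.0, 0.7]
opening: 0.0804
clock: 12.85
position: [0.545, 0.079, 0.2771]
eef_rot: [-3.141, -0.003, -3.072]
force: [-1.8, -2.9, 6.2]
opening: 0.0125
[0.54504874 0.07901631 0.27714115] [-1.77043424 -2.89704264  6.22555908] 0.012500103220924721
0.9650231611875316
0.965 ty -0.0 tz 0.0
0.885 ty -0.0159 tz 0.012
0.804 ty -0.0308 tz 0.0252
0.724 ty -0.0446 tz 0.0396
0.643 ty -0.0572 tz 0.0551
0.563 ty -0.0685 tz 0.0715
0.483 ty -0.0785 tz 0.0888
0.402 ty -0.087 tz 0.1068
0.322 ty -0.0941 tz 0.1255
0.241 ty -0.0996 tz 0.1446
0.161 ty -0.1036 tz 0.1642
0.08 ty -0.106 tz 0.1839
0.0 ty -0.1068 tz 0.2039
```

```bash
python3 -m inch '[{"gripper":0.008,"tx":0,"ty":-0.004,"tz":0.003,"rx":0,"ry":0,"rz":0},{"gripper":0.008,"tx":0,"ty":-0.008,"tz":0.006,"rx":0,"ry":0,"rz":0},{"gripper":0.008,"tx":0,"ty":-0.012,"tz":0.009,"rx":0,"ry":0,"rz":0},{"gripper":0.008,"tx":0,"ty":-0.0159,"tz":0.012,"rx":0,"ry":0,"rz":0},{"gripper":0.008,"tx":0,"ty":-0.0159,"tz":0.012,"rx":0,"ry":0,"rz":0}]'
python3 - <<'E'
from h import *
c=camera("side");W=cloud(c);h=cv2.cvtColor(c["color"],cv2.COLOR_RGB2HSV)
red=((h[...,0]<8)|(h[...,0]>172))&(h[...,1]>130)&(W[...,2]>.2)&(W[...,2]<.33)&(W[...,1]<.2)&(W[...,1]>-.05)&(abs(W[...,0]-.54)<.12)
P=W[red];print(len(P),P.min(0),P.max(0),np.median(P,0),state()["force"],state()["torque"])
E
```

```text
clock: 13.27
position: [0.5461, 0.0625, 0.2642]
eef_rot: [-3.141, -0.003, -3.073]
force: [1.9, -1.9, -2.4]
opening: 0.0123
286 [0.47710629 0.01868443 0.24075733] [0.60805408 0.097385   0.3259946 ] [0.5222772  0.05979323 0.28494037] [ 1.06347939 -2.03548408 -2.95864526] [ 0.09162    -0.20901992 -0.04879937]
```

```bash
python3 -m inch '[{"gripper":0.008,"tx":0,"ty":-0.0075,"tz":0.0065,"rx":0,"ry":0,"rz":0},{"gripper":0.008,"tx":0,"ty":-0.0149,"tz":0.0132,"rx":0,"ry":0,"rz":0},{"gripper":0.008,"tx":0,"ty":-0.0219,"tz":0.0203,"rx":0,"ry":0,"rz":0},{"gripper":0.008,"tx":0,"ty":-0.0287,"tz":0.0276,"rx":0,"ry":0,"rz":0},{"gripper":0.008,"tx":0,"ty":-0.0352,"tz":0.0352,"rx":0,"ry":0,"rz":0},{"gripper":0.008,"tx":0,"ty":-0.0413,"tz":0.0431,"rx":0,"ry":0,"rz":0},{"gripper":0.008,"tx":0,"ty":-0.0471,"tz":0.0512,"rx":0,"ry":0,"rz":0},{"gripper":0.008,"tx":0,"ty":-0.0526,"tz":0.0595,"rx":0,"ry":0,"rz":0},{"gripper":0.008,"tx":0,"ty":-0.0577,"tz":0.068,"rx":0,"ry":0,"rz":0},{"gripper":0.008,"tx":0,"ty":-0.0626,"tz":0.0768,"rx":0,"ry":0,"rz":0},{"gripper":0.008,"tx":0,"ty":-0.0626,"tz":0.0768,"rx":0,"ry":0,"rz":0}]'
python3 - <<'E'
from h import *
s=state();p=s["position"];print(p,s["force"],s["torque"],s["opening"])
# angle from bar at grasp point
H=np.array([.5356,.2207]);ya=np.array([-.0663,.9978]);d=-(p[:2]-H)@ya;z=p[2]+.019-.092
th=np.arctan2(z,d);print(th,np.hypot(z,d))
c=camera("side");W=cloud(c);h=cv2.cvtColor(c["color"],cv2.COLOR_RGB2HSV)
red=((h[...,0]<8)|(h[...,0]>172))&(h[...,1]>130)&(W[...,2]>.14)&(W[...,2]<.33)&(W[...,1]<.2)&(W[...,1]>-.05)&(abs(W[...,0]-.54)<.12)
P=W[red];print(len(P),P.min(0),P.max(0),np.median(P,0))
for t in np.arange(.44,-.01,-.04): print(round(t,2),"ty",round(d-.248*np.cos(t),4),"tz",round(z-.248*np.sin(t),4))
E
```

```text
clock: 14.23
position: [0.5502, -0.0008, 0.1855]
eef_rot: [-3.14, -0.004, -3.073]
force: [4.3, 3.3, -5.8]
opening: 0.0128
[ 0.55015835 -0.0008288   0.18547193] [ 4.26245752  3.27200787 -5.7858621 ] [ 0.77405648 -0.54430861 -0.02067028] 0.01278626294859455
0.46892571788814347 0.2488712293324128
216 [ 0.48013339 -0.04829467  0.18167078] [0.61070064 0.0514857  0.25251198] [ 0.5094818  -0.00384143  0.20547151]
0.44 ty -0.0024 tz 0.0068
0.4 ty -0.0064 tz 0.0159
0.36 ty -0.0101 tz 0.0251
0.32 ty -0.0134 tz 0.0345
0.28 ty -0.0163 tz 0.0439
0.24 ty -0.0189 tz 0.0535
0.2 ty -0.021 tz 0.0632
0.16 ty -0.0228 tz 0.073
0.12 ty -0.0242 tz 0.0828
0.08 ty -0.0252 tz 0.0927
0.04 ty -0.0258 tz 0.1026
0.0 ty -0.026 tz 0.1125
```

```bash
python3 -m inch '[{"gripper":0.008,"tx":0,"ty":-0.0024,"tz":0.0068,"rx":0,"ry":0,"rz":0},{"gripper":0.008,"tx":0,"ty":-0.0064,"tz":0.0159,"rx":0,"ry":0,"rz":0},{"gripper":0.008,"tx":0,"ty":-0.0101,"tz":0.0251,"rx":0,"ry":0,"rz":0},{"gripper":0.008,"tx":0,"ty":-0.0134,"tz":0.0345,"rx":0,"ry":0,"rz":0},{"gripper":0.008,"tx":0,"ty":-0.0163,"tz":0.0439,"rx":0,"ry":0,"rz":0},{"gripper":0.008,"tx":0,"ty":-0.0189,"tz":0.0535,"rx":0,"ry":0,"rz":0},{"gripper":0.008,"tx":0,"ty":-0.021,"tz":0.0632,"rx":0,"ry":0,"rz":0},{"gripper":0.008,"tx":0,"ty":-0.0228,"tz":0.073,"rx":0,"ry":0,"rz":0},{"gripper":0.008,"tx":0,"ty":-0.0242,"tz":0.0828,"rx":0,"ry":0,"rz":0},{"gripper":0.008,"tx":0,"ty":-0.0248,"tz":0.088,"rx":0,"ry":0,"rz":0},{"gripper":0.008,"tx":0,"ty":-0.0252,"tz":0.0927,"rx":0,"ry":0,"rz":0},{"gripper":0.008,"tx":0,"ty":-0.0252,"tz":0.0927,"rx":0,"ry":0,"rz":0}]'
python3 - <<'E'
from h import *
s=state();p=s["position"];print(p,s["force"],s["torque"],s["opening"])
H=np.array([.5356,.2207]);ya=np.array([-.0663,.9978]);d=-(p[:2]-H)@ya;z=p[2]+.019-.092
print(np.arctan2(z,d),np.hypot(z,d),z)
E
```

```text
clock: 15.28
position: [0.5517, -0.0255, 0.0918]
eef_rot: [-3.141, -0.004, -3.073]
force: [3.6, 3.5, -3.1]
opening: 0.0124
[ 0.55172176 -0.02554946  0.09184446] [ 3.55689289  3.53969596 -3.09967805] [ 0.9372752  -0.63901918 -0.04432429] 0.012361010997462457
0.07621450339336014 0.2474950456744112 0.018844456150957575
```

Remaining 19 mm: lower slowly and stop once the force shows contact.

```bash
python3 -m inch '[{"gripper":0.008,"tx":0,"ty":-0.0002,"tz":0.003,"rx":0,"ry":0,"rz":0},{"gripper":0.008,"tx":0,"ty":-0.0004,"tz":0.006,"rx":0,"ry":0,"rz":0},{"gripper":0.008,"tx":0,"ty":-0.0006,"tz":0.009,"rx":0,"ry":0,"rz":0},{"gripper":0.008,"tx":0,"ty":-0.0007,"tz":0.012,"rx":0,"ry":0,"rz":0},{"gripper":0.008,"tx":0,"ty":-0.0007,"tz":0.0145,"rx":0,"ry":0,"rz":0},{"gripper":0.008,"tx":0,"ty":-0.0007,"tz":0.0165,"rx":0,"ry":0,"rz":0},{"gripper":0.008,"tx":0,"ty":-0.0007,"tz":0.0165,"rx":0,"ry":0,"rz":0}]'
python3 -m inch '[{"gripper":0.008,"tx":0,"ty":0,"tz":0.001,"rx":0,"ry":0,"rz":0},{"gripper":0.008,"tx":0,"ty":0,"tz":0.002,"rx":0,"ry":0,"rz":0},{"gripper":0.008,"tx":0,"ty":0,"tz":0.002,"rx":0,"ry":0,"rz":0}]'
```

```text
clock: 15.87
position: [0.5521, -0.0259, 0.0777]
eef_rot: [-3.141, -0.003, -3.073]
force: [-7.3, 6.4, 27.8]
opening: 0.0123
clock: 16.12
position: [0.5521, -0.0259, 0.0777]
eef_rot: [-3.141, -0.003, -3.073]
force: [-6.6, 4.0, 24.9]
opening: 0.0125
```

Run:
```python
from h import *
im=[]
for n in ["scene","side","wrist"]:
    c=camera(n);W=cloud(c);h=cv2.cvtColor(c["color"],cv2.COLOR_RGB2HSV)
    red=((h[...,0]<8)|(h[...,0]>172))&(h[...,1]>130)&(W[...,2]>.06)&(W[...,2]<.16)&(W[...,1]<.1)&(W[...,1]>-.1)&(abs(W[...,0]-.54)<.12)
    P=W[red];print(n,len(P),len(P) and (np.median(P,0),np.percentile(P[:,2],[90,98])))
    # cover plane: points above the bed, z .08-.13
    m=(W[...,2]>.08)&(W[...,2]<.13)&(W[...,1]>.03)&(W[...,1]<.21)&(abs(W[...,0]-.54)<.13)&(h[...,1]<60)
    Q,k,cc=plane(W[m],8);print("cover",len(Q),"slope",k[:2],cc)
    if n=="wrist":save(c,"w8")
    else: im.append(cv2.resize(c["color"][120:270,100:280] if n=="side" else c["color"][130:270,270:438],(400,333),interpolation=cv2.INTER_CUBIC))
cv2.imwrite("pics/closed.png",np.hstack(im)[...,::-1])
```

```text
scene 163 (array([ 0.60900402, -0.02273233,  0.098812  ]), array([0.10149359, 0.10475431]))
cover 1353 slope [0.00371246 0.00083954] [0.55973918 0.12285095 0.09556057]
side 188 (array([ 0.49332267, -0.02632274,  0.09779014]), array([0.10028688, 0.10136664]))
cover 1659 slope [-0.00813202  0.00763259] [0.51205398 0.12921688 0.09520074]
wrist 14914 (array([ 0.50081926, -0.02302838,  0.09791125]), array([0.0991442 , 0.09978702]))
cover 32421 slope [ 0.00335493 -0.05277469] [0.51250167 0.05398027 0.09444637]
```

View pics/closed.png

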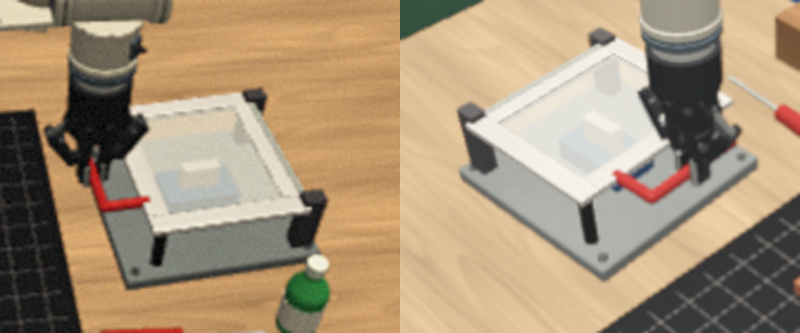

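Both views show the cover level on the stops: the slope is under 0.01 and the bar top is at 0.099. Open partly, because of the gap to the cover edge, and retreat upward.

```bash
python3 -m inch '[{"gripper":0.02,"tx":0,"ty":0,"tz":0,"rx":0,"ry":0,"rz":0},{"gripper":0.035,"tx":0,"ty":0,"tz":0,"rx":0,"ry":0,"rz":0},{"gripper":0.04,"tx":0,"ty":0,"tz":0,"rx":0,"ry":0,"rz":0},{"gripper":0.04,"tx":0,"ty":0,"tz":0,"rx":0,"ry":0,"rz":0},{"gripper":0.04,"tx":0,"ty":0,"tz":0,"rx":0,"ry":0,"rz":0},{"gripper":0.04,"tx":0,"ty":0,"tz":-0.01,"rx":0,"ry":0,"rz":0},{"gripper":0.04,"tx":0,"ty":0,"tz":-0.03,"rx":0,"ry":0,"rz":0},{"gripper":0.04,"tx":0,"ty":0,"tz":-0.06,"rx":0,"ry":0,"rz":0},{"gripper":0.04,"tx":0,"ty":0,"tz":-0.1,"rx":0,"ry":0,"rz":0},{"gripper":0.04,"tx":0,"ty":0,"tz":-0.14,"rx":0,"ry":0,"rz":0},{"gripper":0.04,"tx":0,"ty":0,"tz":-0.16,"rx":0,"ry":0,"rz":0},{"gripper":0.04,"tx":0,"ty":0,"tz":-0.16,"rx":0,"ry":0,"rz":0}]'
python3 -m inch '[{"gripper":0.04,"tx":0,"ty":0,"tz":0,"rx":0,"ry":0,"rz":0},{"gripper":0.04,"tx":0,"ty":0,"tz":0,"rx":0,"ry":0,"rz":0},{"gripper":0.04,"tx":0,"ty":0,"tz":0,"rx":0,"ry":0,"rz":0}]'
python3 - <<'E'
from h import *
for n in ["scene","side"]:
    c=camera(n);W=cloud(c);h=cv2.cvtColor(c["color"],cv2.COLOR_RGB2HSV)
    red=((h[...,0]<8)|(h[...,0]>172))&(h[...,1]>130)&(W[...,2]>.06)&(W[...,2]<.16)&(W[...,1]<.1)&(W[...,1]>-.1)&(abs(W[...,0]-.54)<.12)
    P=W[red];print(n,len(P),np.median(P,0),np.percentile(P[:,2],[90,98]))
    m=(W[...,2]>.08)&(W[...,2]<.13)&(W[...,1]>.03)&(W[...,1]<.21)&(abs(W[...,0]-.54)<.13)&(h[...,1]<60)
    Q,k,cc=plane(W[m],8);print("cover slope",k[:2],cc)
    for q in ["die_brown","die_white","ruler","mallet","creaser","dye_green"]:
        for m in masks_of(q,n)[:1]: print(q,round(m["score"],2),m["extent"],np.nanmedian(W[m["region"]],0).round(3))
E
```

```text
clock: 17.27
position: [0.5556, -0.026, 0.2438]
eef_rot: [-3.139, 0.007, -3.073]
force: [1.1, 0.1, 0.6]
opening: 0.0399
clock: 17.52
position: [0.5549, -0.026, 0.243]
eef_rot: [-3.139, 0.006, -3.072]
force: [-0.2, 0.4, -0.3]
opening: 0.0405
scene 260 [ 0.56866727 -0.02266667  0.09851465] [0.10077862 0.1027801 ]
cover slope [ 0.00278122 -0.00295251] [0.55337284 0.11651194 0.09567054]
die_brown 0.68 [237.0, 226.6, 266.8, 249.1] [ 0.603 -0.212  0.021]
die_white 0.7 [188.1, 208.6, 216.2, 233.6] [ 0.522 -0.362  0.021]
ruler 0.61 [190.0, 269.1, 282.1, 291.7] [ 0.751 -0.261  0.008]
mallet 0.93 [136.4, 191.4, 150.4, 248.2] [ 0.496 -0.553  0.025]
creaser 0.92 [311.8, 268.2, 353.3, 276.7] [ 0.763 -0.012  0.023]
dye_green 0.9 [384.3, 235.8, 408.2, 271.5] [0.765 0.185 0.07 ]
side 371 [ 0.54430175 -0.02362362  0.09754005] [0.10017311 0.10136501]
cover slope [-0.00048828  0.00170138] [0.53414558 0.11530373 0.09523804]
die_brown 0.59 [278.3, 231.9, 323.2, 267.5] [ 0.582 -0.217  0.02 ]
die_white 0.87 [306.8, 283.6, 346.6, 327.3] [ 0.501 -0.364  0.02 ]
ruler 0.75 [316.6, 204.1, 401.2, 256.1] [ 0.747 -0.265  0.007]
mallet 0.85 [352.3, 317.8, 449.5, 418.6] [ 0.507 -0.555  0.024]
creaser 0.75 [254.7, 157.4, 299.0, 193.7] [ 0.749 -0.     0.019]
dye_green 0.79 [222.2, 120.9, 240.0, 155.5] [0.733 0.183 0.04 ]
```

The cover is level, the arm is clear, and nothing else has moved. Handing in.

```bash
python3 -c "
from cell import *
print(job_done())"
```

```text
the job is handed in; nothing more can be done
None
```

The blue die is seated on the blue plate and the press cover is closed on its stops. I handed the job in at about 17.7 s of the allowed 54 s; the hand-in gives no verdict.

- **Die:** I gripped it by the rib with the tool leaning 40°, set it down and let go. Measured after release, it sat within about 1 mm and 0.2° of the plate.
- **Cover:** I gripped the red bar and lowered it slowly. The force rose to about 28 N when it met the stops, and only then did I let go.
- **Last checks:** The cover was level, with a slope under 0.003 rad, and the bar top was at about 0.099 m, as expected when closed. The force on the tool was back to zero, and nothing else had moved beyond measuring noise. I did not re-measure the die after closing; it only showed through the window, in place.
- **What failed or disagreed:**
  - My first two move commands were refused for missing keys, and the arm did not move.
  - The wrist-camera slope reading of the closed cover (-0.05) disagreed with the two fixed cameras. I put that down to the gripper being in its view.
  - The tool stopped about 5 mm higher than I had worked out, probably from where the bar sat in the fingers.

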